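Square up a plant-rack corner and hold it

TASK

Pick up the yellow carpenter's square by its orange bar and press it into the inside corner of the rack frame, so that one leg lies flush along the bare metal post and the other pushes the blue beam out until it is flush and truly square to the post. Finish still gripping the square and pressing it snugly against both, so that a colleague can tighten the bolt; leave the pots, tray, cap and wrench where they are.

Things in the scene. Friction and masses are not known exactly. Their poses are not given: they have to be found in the camera images.
- square_grip (a point): Centre of the orange grip bar (14 wide, 36 tall, 175 mm long) of a flat-lying carpenter's square; 18 mm above its underside. The bar runs along own (1,1,0): grip across (1,-1,0). Two smooth yellow steel legs, 180 mm long outside, 20 wide, 16 thick, meet in the outside corner at (82.5,-82.5) mm from here. 60 mm free either side of the bar. About 0.35 kg.
- square_corner (a point): The square's outside corner, 8 mm above its underside; axes as square_grip, z up. From it one leg runs 180 mm along +y, its outer face looking to +x; the other runs 180 mm along -x, its outer face looking to -y.
- post: Smooth bare aluminium rack post, fixed on the bench, 40 wide, 30 mm tall. Origin: the frame's inside corner, at bench level. Inner face: its plane x = 0, along y from -60 to 230 mm; post at x 0 to 40. Seated, the square lies at x < 0, y > 0, axes parallel to these, outside corner on this origin, so its grip at (-82.5, 82.5) mm.
- beam: Smooth blue steel rack beam on the bench, 230 long, 35 wide, 30 mm tall, pivoting about the vertical through the post's origin (its origin too). It runs along its own -x from there; inner face: its plane y = 0, looking to +y. Its axes are parallel to the post's when the corner is square.
- beam_hinge (a joint): Beam angle in rad: 0 is exactly square to the post, negative is closed inwards (under a right angle; it starts so, by 0.06 to 0.14), positive is opened too far. Stiff bolt: stays where left, takes about 0.3 N m to turn (2 N at 170 mm from the corner). Limits -0.2 and 0.1.
- pot_a: White pot with a rice seedling, 103 mm across, 90 mm tall (leaves to about 220 mm), origin under its centre. Leave it.
- pot_b: Another such white pot. Leave it.
- green_pot: Dark green pot with a leafy plant, 116 mm across, 100 mm tall (leaves to about 180 mm), origin under its centre. Leave it.
- bolt_tray: Grey open parts tray, 90 x 70 x 25 mm, origin under its centre. Leave it.
- orange_cap: Orange bottle cap, 32 mm across, 16 mm tall, origin under its centre. Leave it.
- wrench: Steel wrench, 170 mm long, lying flat along its own x. Leave it.

How it is judged:
By the outcome, as a careful person would: the job done as asked, in the order asked, and still so for the second after the job is handed in, while the arm keeps its last pose, push and grip.
It also fails if it takes over 48 s, if anything falls off the work surface, if the arm or the gripper's body presses on something with over 40 N, if the wrist force passes 120 N, or if a joint passes its speed limit or range.

ROBOT

A 7-joint arm with a two-finger parallel gripper is mounted at the origin on the work surface. World frame = base frame: x ahead of the robot, y to its left, z up, the work surface at z = 0. Lengths are in m, angles in degrees, forces in N, time in s.
With the tool pointing down it reaches from about 0.35 to 0.9 m from the base axis. Payload 7.2 kg.
Tool frame: the origin (TCP) lies at the very end of the fingers, on their centre line; the grasp point (between the pads) lies 19 mm behind it (env.grip_point_offset is the z of the grasp point in the tool frame, in m); z points along the fingers, y is the line along which they close (so a half turn about z gives the same grasp; the last joint's range is limited). The gripper opens to 85 mm and grips with 20 to 120 N. Pads are 22 mm wide; open, the fingers measure 114 mm over their backs; the gripper's body (76 mm by 85 mm) begins 54 mm behind the grasp point. The pads swing forward as they close: fully open they stand 13 mm farther back than shut.
Start: joints at [59.175, 23.554, -0.728, 91.456, 0.321, 64.991, -4.71], TCP at [0.283, -0.557, 0.231] pointing down, gripper open.
Joint ranges: [-169.25, 169.25], [-16.82, 113.86], [-84.01, 82.57], [7.8, 145.47], [-59.2, 239.2], [7.22, 106.19], [-163.78, 163.78]. Speed limits (degrees/s): [136.94, 136.94, 172.46, 172.46, 180, 180, 180].

INTERFACE

Orientations are given as [roll, pitch, yaw] about the fixed x, y, z axes, in that order (R = Rz(yaw) Ry(pitch) Rx(roll)).
In Python, from station import env, imaging, nets gives the robot as it stands. The module is installed in compiled form; this text tells all that it offers.
- The arm moves only by the tool step_arm, never from a script. Its arguments are lists of equal length, an entry for each row: "translation": the shift along the tool's x, y, z in m, a list of three; "dr": the turn, a rotation vector about the tool's x, y, z in rad, a list of three. A call has exactly 5 rows; each row is the pose to reach, as a shift and turn from the pose commanded when the call began, along the tool's axes at that moment; what a row does not reach only later rows make up. A row lasts 1/8 s, in which the tool goes at most 62.5 mm and 10.7 degrees, less where a joint would pass 70% of its speed; a pose out of reach is approached as far as the arm can. A call with a gripper value outside its range is refused whole. "fingers" is the opening, from -1 (shut) to 1 (fully open), so that 0 is half open, set as the call begins (left out, the last holds). The fingers move at their own pace and stop on an object; "grip_force" is the grip in N (left out, the last holds). Time passes only in rows, so rows that repeat a pose let the fingers close, or fill a call up. It gives the time, the measured TCP pose, the force, the opening and the grip force at its end, in the units of the state.
- env.get_obs(): the state, without advancing time (a new reading comes with each control period).
- imaging.camera(name): name is "side" or "top" or "wrist"; returns a dict with "color" (480x640x3 uint8, blue, green, red), "camera_matrix" (3x3 intrinsics, pixels), "R" (3x3) and "t" (3): a world point X has camera coordinates R X + t; the wrist camera has in their place "mount" (4x4, takes a point from camera to tool coordinates, whose origin is the TCP and whose axes are the flange's). Camera axes: x right, y down, z forward; pixel columns grow to the right and rows downward; lengths in m; the calibration is good to about 2 mm. A picture is of the moment at which its call begins: read the wrist's pose just before it. There is no depth.
- env.job_done(): hands the job in; it is judged then, once.
Trained networks look in the newest picture that a camera, given by its name, has taken for a name from the list of things; names that differ only in an ending like _2 or _b are one class to them, and where a whole thing is asked for, a point or a joint stands for the part that bears it (a point fixed in the world has none). Each returns a list of dicts, best first, with "p" (0 to 1); they miss things now and then, are a little off and sometimes report something else, mostly with a low value. They report only what shows in the picture. A call takes as long as a camera call.
- nets.look_for(camera, query): "centre" ([x, y, z] in m, in the coordinates of the camera as it stood for that picture, good to about 4 mm: the middle of the surface that is visible of it).
- nets.tip_of(camera, query): "centre" ([x, y, z] in m, in the coordinates of the camera as it stood for that picture, good to about 4 mm: a listed point, or the origin of a listed thing).
The state is a dict: "time_s": time; "qpos": joint angles; "qvel": joint speeds; "tau": joint torques, N m; "tcp_pos": TCP position; "tcp_rot": TCP orientation; "wrist_force": force on the tool from outside, world axes, zero at the start; "ft_torque": the same for the moment, N m; "finger_gap": opening from 0.0 (shut) to 1.0 (fully open); "grasp_force": force on a finger pad.
Only numpy, scipy, OpenCV 4.12 (cv2) and the standard library are available. Lean on these libraries where they do the work, as an engineer would, in place of code of your own. Each camera call takes 0.05 s, during which the arm holds its last target. There are 200 camera calls.

## Working session

There is one attempt and no reset: what is moved stays moved. The work goes in short steps, Python scripts to look and compute and a tool call to move; the robot and the scene stay as the last step left them, time stands still between calls to the robot, and variables do not carry over. Pictures are saved under pics/ and viewed, at most 10 in all, crops included, and the job is handed in when it is done.

Besides the shell and the picture viewer there is one more tool, called as a command line: name --argument value ..., lists and objects as JSON in quotes. step_arm: Moves the arm, as the interface text tells. Its arguments: {"type":"object","properties":{"translation":{"type":"array"},"dr":{"type":"array"},"fingers":{"type":"number"},"grip_force":{"type":"number"}},"required":["translation","dr"]}

```bash
mkdir -p pics; cat > h.py <<'E'
from station import env, imaging, nets
import numpy as np, cv2
from scipy.spatial.transform import Rotation as Ro
def cam(n):
    o=env.get_obs(); c=imaging.camera(n)
    if n=='wrist':
        R=Ro.from_euler('xyz',o['tcp_rot'],degrees=True).as_matrix()
        M=np.array(c['mount']); T=np.eye(4); T[:3,:3]=R; T[:3,3]=o['tcp_pos']
        W=T@M
        c['R']=W[:3,:3].T; c['t']=-W[:3,:3].T@W[:3,3]
    c['R']=np.array(c['R']);c['t']=np.array(c['t']);c['K']=np.array(c['camera_matrix'])
    return c
def w(c,p): return c['R'].T@(np.array(p)-c['t'])
def proj(c,X):
    q=c['K']@(c['R']@np.array(X)+c['t']); return q[:2]/q[2]
def atz(c,uv,z):
    d=c['R'].T@np.linalg.inv(c['K'])@np.array([uv[0],uv[1],1.]); o=-c['R'].T@c['t']
    return o+d*(z-o[2])/d[2]
E
python3 - <<'E'
from h import *
np.set_printoptions(precision=4,suppress=True)
print(env.get_obs())
for n in ['top','side']:
    c=cam(n); cv2.imwrite(f'pics/{n}0.png',c['color'])
    for q in ['square_grip','square_corner','post','beam']:
        for r in nets.tip_of(n,q)[:2]: print(n,'tip',q,round(r['p'],2),w(c,r['centre']))
    for q in ['pot_a','green_pot','bolt_tray','orange_cap','wrench']:
        for r in nets.look_for(n,q)[:2]: print(n,'look',q,round(r['p'],2),w(c,r['centre']))
E
```

```text
{'time_s': 0.0, 'qpos': array([59.1775, 23.6001, -0.7303, 91.5033,  0.3206, 64.99  , -4.7114]), 'qvel': array([ 0.024 , -0.0152, -0.1127, -0.0526,  0.1171,  0.1145, -0.0247]), 'tau': array([ -0.    , -60.0616,   0.6821, -29.9406,   0.0139,   0.0106,
        -0.    ]), 'tcp_pos': array([ 0.2827, -0.5569,  0.2305]), 'tcp_rot': array([-179.9088,    0.0055,   26.9164]), 'wrist_force': array([0.6324, 0.4488, 0.9626]), 'ft_torque': array([0.0259, 0.0145, 0.0074]), 'grasp_force': 0.0, 'finger_gap': 1.001497166487394}
top tip square_grip 0.63 [0.4422 0.2526 0.0182]
top tip square_corner 0.77 [0.5193 0.1586 0.0065]
top tip post 0.72 [ 0.735  -0.1149  0.003 ]
top tip post 0.35 [ 0.7274 -0.1139 -0.002 ]
top tip beam 0.64 [ 0.7277 -0.1155 -0.0017]
top tip beam 0.64 [ 0.6665  0.4058 -0.0002]
top look pot_a 0.82 [ 0.4029 -0.4535  0.0911]
top look green_pot 0.83 [ 0.5889 -0.4878  0.158 ]
top look bolt_tray 0.63 [ 0.6753  0.2538 -0.0041]
top look wrench 0.96 [ 0.5276 -0.3821  0.0113]
side tip square_grip 0.77 [0.4395 0.2473 0.0165]
side tip square_corner 0.57 [0.5171 0.1615 0.0087]
side tip post 0.93 [ 0.7349 -0.118  -0.0031]
side tip beam 0.71 [0.5151 0.1643 0.0031]
side tip beam 0.57 [ 0.7312 -0.1173 -0.0022]
side look pot_a 0.92 [ 0.4064 -0.4364  0.0813]
side look pot_a 0.69 [0.6594 0.4161 0.091 ]
side look green_pot 0.57 [ 0.587  -0.4644  0.0977]
side look bolt_tray 0.76 [0.6845 0.2399 0.0072]
side look bolt_tray 0.42 [0.7692 0.2037 0.014 ]
side look orange_cap 0.77 [0.7703 0.2061 0.0129]
side look orange_cap 0.34 [ 0.4056 -0.4361  0.0852]
side look wrench 0.81 [ 0.5239 -0.3834  0.0063]
```

View pics/top0.png

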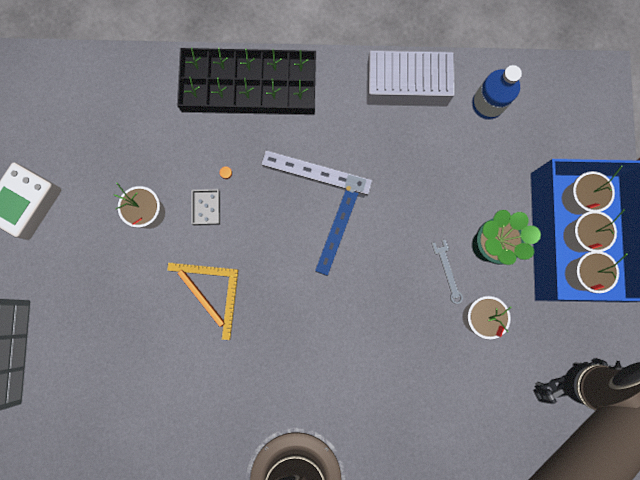

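View pics/side0.png

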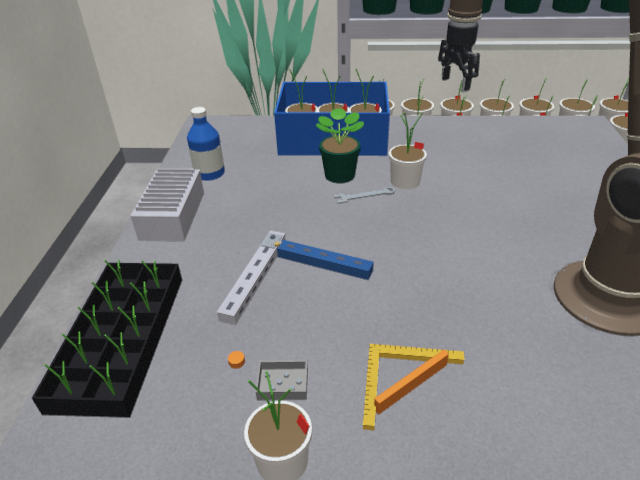

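The pictures show the square with its corner at about px (237,270) in the top view, one leg going left to (168,266) and one down to (227,338). The inside corner of the frame is near (355,190), with the post running to (265,158) and the beam closed inwards, ending at (322,272). I'll go above the square for a wrist view.

```bash
cat >> h.py <<'E'
np.set_printoptions(precision=4,suppress=True)
def mv(pts,yaw=None,R0=None,p0=None,rot=None):
    """print tool-frame shifts and turn for world targets"""
    o=env.get_obs(); R=Ro.from_euler('xyz',o['tcp_rot'],degrees=True)
    for p in pts: print('tr',R.inv().apply(np.array(p)-o['tcp_pos']))
    if yaw is not None:
        print('dr',(R.inv()*Ro.from_euler('xyz',[180,0,yaw],degrees=True)).as_rotvec())
E
python3 - <<'E'
from h import *
mv([[.30,-.52,.29],[.36,-.3,.3],[.42,-.2,.28],[.44,.05,.27],[.44,.22,.26]],40.5)
E
```

```text
tr [ 0.0321 -0.0255 -0.0587]
tr [ 0.1852 -0.1945 -0.0687]
tr [ 0.284  -0.2565 -0.0487]
tr [ 0.415  -0.4704 -0.0387]
tr [ 0.4919 -0.622  -0.0287]
dr [ 0.      0.     -0.2371]
```

step_arm --translation '[[0.02, -0.015, -0.055], [0.06, -0.055, -0.07], [0.11, -0.09, -0.07], [0.155, -0.13, -0.06], [0.2, -0.17, -0.06]]' --dr '[[0, 0, 0], [0, 0, -0.1], [0, 0, -0.2], [0, 0, -0.237], [0, 0, -0.237]]'

```text
time_s: 1.62
tcp_pos: [0.3845, -0.3131, 0.2909]
tcp_rot: [-180.0, 0.0, 40.5]
wrist_force: [0.9, -0.1, 0.5]
finger_gap: 0.998
grasp_force: 0.0
```

```bash
python3 - <<'E'
from h import *
mv([[.42,-.2,.28],[.44,.05,.27],[.44,.22,.26]],40.5)
E
```

```text
tr [ 0.1005 -0.0629  0.0109]
tr [ 0.2781 -0.24    0.021 ]
tr [ 0.3886 -0.3692  0.031 ]
dr [-0.0003  0.0001  0.0005]
```

step_arm --translation '[[0.045, -0.038, 0.005], [0.09, -0.08, 0.01], [0.13, -0.12, 0.01], [0.17, -0.16, 0.015], [0.21, -0.2, 0.02]]' --dr '[[0, 0, 0], [0, 0, 0], [0, 0, 0], [0, 0, 0], [0, 0, 0]]'

```text
time_s: 2.25
tcp_pos: [0.4141, -0.025, 0.2716]
tcp_rot: [179.9, -0.0, 40.5]
wrist_force: [0.9, -0.7, 0.6]
finger_gap: 1.001
grasp_force: 0.0
```

step_arm --translation '[[0.045, -0.042, 0.005], [0.09, -0.085, 0.01], [0.135, -0.127, 0.01], [0.179, -0.169, 0.011], [0.179, -0.169, 0.011]]' --dr '[[0, 0, 0], [0, 0, 0], [0, 0, 0], [0, 0, 0], [0, 0, 0]]'

```text
time_s: 2.88
tcp_pos: [0.4395, 0.2234, 0.2604]
tcp_rot: [-179.9, -0.1, 40.9]
wrist_force: [-0.6, -1.3, 0.4]
finger_gap: 1.005
grasp_force: 0.0
```

```bash
python3 - <<'E'
from h import *
print(env.get_obs()['tcp_pos'],env.get_obs()['tcp_rot'],env.get_obs()['qpos'])
c=cam('wrist'); cv2.imwrite('pics/w0.png',c['color'])
print('camera at',-c['R'].T@c['t'])
for q in ['square_grip','square_corner']:
    for r in nets.tip_of('wrist',q)[:2]: print('tip',q,round(r['p'],2),w(c,r['centre']))
np.savez('w0.npz',K=c['K'],R=c['R'],t=c['t'])
E
```

```text
[0.4395 0.2234 0.2604] [-179.8564   -0.1017   40.9329] [  1.8944  13.0253 -39.9522 105.0931   9.021   65.0315 -90.2119]
camera at [0.496  0.2728 0.4024]
tip square_grip 0.69 [0.4407 0.2452 0.0186]
tip square_corner 0.85 [0.5115 0.1668 0.006 ]
```

View pics/w0.png

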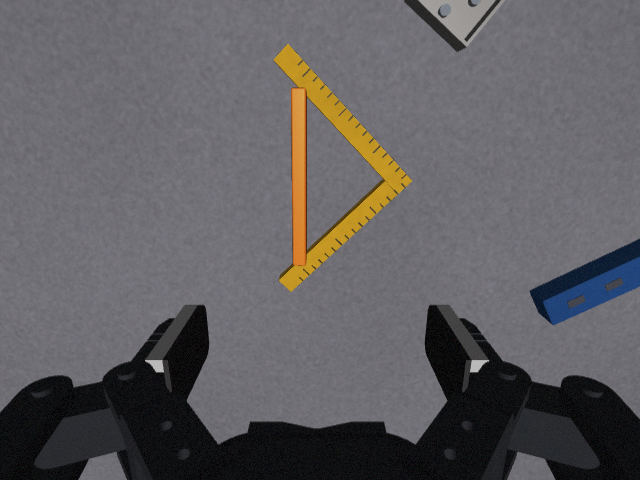

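The wrist view shows the bar vertical at px (299,88)–(299,265), the corner at (411,181), so the yaw is almost right. I'll measure precisely with colour masks.

```bash
cat >> h.py <<'E'
def mask(c,lo,hi):
    h=cv2.cvtColor(c['color'],cv2.COLOR_BGR2HSV); m=cv2.inRange(h,np.array(lo),np.array(hi))
    m=cv2.morphologyEx(m,cv2.MORPH_OPEN,np.ones((3,3)))
    return m
def blobs(m,n=2):
    cs=sorted(cv2.findContours(m,cv2.RETR_EXTERNAL,cv2.CHAIN_APPROX_NONE)[0],key=cv2.contourArea)[::-1][:n]
    return cs
E
python3 - <<'E'
from h import *
cs=[]
for n in ['wrist','top','side']:
    c=cam(n)
    for nm,lo,hi in [('or',(5,150,100),(16,255,255)),('ye',(18,120,80),(30,255,255)),('bl',(105,120,50),(125,255,255))]:
        for b in blobs(mask(c,lo,hi)):
            if cv2.contourArea(b)<60: continue
            r=cv2.minAreaRect(b); print(n,nm,cv2.contourArea(b),r)
            if nm=='or' :
                P=cv2.boxPoints(r); e=sorted([(np.linalg.norm(P[i]-P[(i+1)%4]),i) for i in range(4)])[:2]
                m=[(P[i]+P[(i+1)%4])/2 for _,i in e]
                W=[atz(c,x,.036) for x in m]; d=W[1]-W[0]
                print('  ends',W,'len',np.linalg.norm(d),'ang',np.degrees(np.arctan2(d[1],d[0]))%180,'mid',(W[0]+W[1])/2)
                if n!='side' and 100<np.linalg.norm(d)*1000<250: cs.append((c,r[0]))
A=[];B=[]
for c,u in cs:
    o=-c['R'].T@c['t']; d=atz(c,u,0)-o; d/=np.linalg.norm(d); M=np.eye(3)-np.outer(d,d); A.append(M);B.append(M@o)
print('tri',np.linalg.solve(sum(A),sum(B)))
E
```

```text
wrist or 1452.0 ((292.3515319824219, 190.4795684814453), (141.31930541992188, 13.556097984313965), 88.62516021728516)
  ends [array([0.482 , 0.2857, 0.036 ]), array([0.3754, 0.1939, 0.036 ])] len 0.14065914275639066 ang 40.73843409862721 mid [0.4287 0.2398 0.036 ]
wrist ye 6193.5 ((282.71246337890625, 164.18849182128906), (187.431396484375, 165.7264404296875), 47.290611267089844)
wrist bl 2907.5 ((592.251220703125, 280.96099853515625), (33.94371795654297, 112.51712799072266), 65.224853515625)
top ye 585.5 ((226.5, 303.5), (71.0, 21.0), 90.0)
top ye 143.0 ((188.34426879882812, 268.213134765625), (25.350006103515625, 7.423930644989014), 5.194429397583008)
top bl 14563.5 ((585.0, 230.0), (142.0, 108.0), 90.0)
top bl 1019.5 ((336.376708984375, 231.82879638671875), (12.991568565368652, 87.19567108154297), 20.556041717529297)
side or 1152.5 ((410.6999816894531, 380.89996337890625), (14.483728408813477, 91.53422546386719), 53.97262954711914)
  ends [array([0.374 , 0.2007, 0.036 ]), array([0.5131, 0.3212, 0.036 ])] len 0.18412251199539792 ang 40.89605580821038 mid [0.4436 0.261  0.036 ]
side or 191.5 ((235.5, 359.0), (16.0, 15.0), 90.0)
  ends [array([0.7698, 0.2055, 0.036 ]), array([0.7631, 0.2428, 0.036 ])] len 0.03799513407060809 ang 100.25793969879511 mid [0.7664 0.2241 0.036 ]
side ye 1440.0 ((400.7127990722656, 388.7891845703125), (70.0877456665039, 85.32127380371094), 4.844000816345215)
side ye 166.5 ((455.5, 357.0), (12.0, 15.0), 90.0)
side bl 2226.0 ((301.9999694824219, 117.99998474121094), (55.99999237060547, 71.99998474121094), -0.0)
side bl 1593.0 ((369.3230895996094, 117.81539154052734), (38.59797286987305, 73.61824035644531), 3.945185899734497)
tri [0.5098 0.2714 0.4706]
```

```bash
python3 - <<'E'
from h import *
print(env.get_obs()['tcp_pos'],env.get_obs()['tcp_rot'],env.get_obs()['time_s'])
c=cam('wrist'); cv2.imwrite('pics/w1.png',c['color'])
h=cv2.cvtColor(c['color'],cv2.COLOR_BGR2HSV)
for y in range(70,300,20): print(y,h[y,285:305:3].tolist())
print(env.get_obs()['tcp_pos'],env.get_obs()['tcp_rot'])
t=cam('top'); t['color']=cv2.imread('pics/top0.png')
h=cv2.cvtColor(t['color'],cv2.COLOR_BGR2HSV); print(h[295,188:206:2].tolist(),h[330,225:232].tolist())
E
```

```text
[0.4408 0.2166 0.2604] [179.9541   0.0134  40.359 ] 3.175
70 [[21, 207, 198], [22, 207, 195], [21, 201, 195], [21, 183, 167], [22, 202, 182], [21, 208, 190], [21, 208, 190]]
90 [[17, 184, 216], [17, 176, 219], [18, 173, 219], [18, 168, 218], [11, 220, 87], [22, 211, 190], [22, 210, 191]]
110 [[16, 184, 218], [16, 183, 217], [17, 172, 219], [18, 171, 218], [12, 224, 154], [131, 17, 121], [128, 17, 120]]
130 [[16, 187, 217], [16, 185, 219], [16, 179, 218], [17, 177, 216], [12, 224, 191], [126, 11, 113], [120, 17, 119]]
150 [[15, 193, 210], [16, 191, 218], [16, 184, 218], [16, 180, 218], [13, 221, 201], [125, 13, 119], [129, 15, 122]]
170 [[13, 200, 194], [16, 190, 220], [16, 188, 218], [16, 183, 219], [13, 213, 204], [2, 31, 106], [126, 11, 116]]
190 [[12, 216, 181], [15, 200, 218], [15, 191, 219], [16, 187, 219], [14, 205, 208], [11, 86, 98], [135, 17, 119]]
210 [[8, 76, 91], [15, 198, 218], [15, 199, 217], [15, 190, 220], [15, 200, 215], [11, 148, 86], [129, 15, 121]]
230 [[140, 13, 118], [15, 202, 218], [15, 197, 219], [15, 202, 217], [16, 199, 217], [13, 226, 80], [135, 13, 116]]
250 [[135, 17, 120], [15, 206, 218], [14, 201, 218], [14, 203, 217], [15, 202, 217], [13, 221, 83], [22, 209, 196]]
270 [[22, 204, 200], [22, 212, 196], [22, 207, 196], [22, 212, 194], [21, 203, 198], [22, 210, 192], [22, 187, 131]]
290 [[129, 14, 124], [130, 19, 121], [120, 14, 124], [126, 11, 117], [124, 17, 117], [132, 11, 116], [124, 15, 121]]
[0.4408 0.2167 0.2604] [179.9526   0.0012  40.3659]
[[123, 18, 142], [123, 18, 145], [114, 25, 142], [1, 62, 161], [17, 159, 232], [18, 144, 230], [18, 137, 242], [12, 202, 101], [150, 15, 121]] [[21, 163, 216], [21, 161, 218], [21, 162, 217], [21, 164, 219], [21, 166, 229], [21, 175, 172], [12, 49, 114]]
```

```bash
python3 - <<'E'
from h import *
c=cam('wrist'); t=cam('top'); t['color']=cv2.imread('pics/top0.png')
for lo,c_ in [((13,120,207),c),((13,100,207),t)]:
    b=blobs(mask(c_,lo,(19,255,255)),1)[0]; r=cv2.minAreaRect(b); print(r)
    P=cv2.boxPoints(r); e=sorted([(np.linalg.norm(P[i]-P[(i+1)%4]),i) for i in range(4)])[:2]
    W=[atz(c_,(P[i]+P[(i+1)%4])/2,.036) for _,i in e]; d=W[1]-W[0]
    print(np.linalg.norm(d),np.degrees(np.arctan2(d[1],d[0]))%180,(W[0]+W[1])/2); c_['u']=np.array(r[0])
A=[];B=[]
for k in (c,t):
    o=-k['R'].T@k['t']; d=atz(k,k['u'],0)-o; d/=np.linalg.norm(d); M=np.eye(3)-np.outer(d,d); A.append(M);B.append(M@o)
print('tri top centre',np.linalg.solve(sum(A),sum(B)))
# yellow outer corner by legs (z=.016) wrist
m=mask(c,(20,150,150),(26,255,255)); b=np.vstack(blobs(m,3)); h=cv2.convexHull(b)
a=cv2.approxPolyDP(h,6,True)[:,0]
for p in a: print(p,atz(c,p,.016))
mv([atz(c,c['u'],.036)],40.7)
E
```

```text
((291.802001953125, 172.98019409179688), (176.29196166992188, 11.897607803344727), 88.58557891845703)
0.1710899040902429 40.6734725604266 [0.4406 0.2494 0.036 ]
((199.64817810058594, 297.3824768066406), (67.0025634765625, 4.863089084625244), 51.581947326660156)
0.17031681367929982 40.44096548583309 [0.4414 0.2508 0.036 ]
tri top centre [0.4421 0.2532 0.02  ]
[278  41] [0.5283 0.3394 0.016 ]
[404 175] [0.5153 0.1636 0.016 ]
[287 287] [0.3399 0.1759 0.016 ]
[275 278] [0.3397 0.1931 0.016 ]
[266  57] [0.5104 0.3396 0.016 ]
tr [ 0.0267 -0.0247  0.2244]
dr [ 0.0005 -0.0002 -0.0049]
```

step_arm --translation '[[0.013, -0.012, 0.05], [0.027, -0.025, 0.1], [0.027, -0.025, 0.15], [0.027, -0.025, 0.19], [0.027, -0.025, 0.19]]' --dr '[[0, 0, 0], [0, 0, -0.005], [0, 0, -0.005], [0, 0, -0.005], [0, 0, -0.005]]' --fingers 0.2

```text
time_s: 4.0
tcp_pos: [0.4431, 0.2533, 0.068]
tcp_rot: [-179.9, 0.3, 40.8]
wrist_force: [0.4, -0.4, 0.7]
finger_gap: 0.596
grasp_force: 0.0
```

```bash
python3 - <<'E'
from h import *
c=cam('wrist'); cv2.imwrite('pics/w2.png',c['color'])
print(env.get_obs()['tcp_pos'],env.get_obs()['tcp_rot'],env.get_obs()['qpos'])
print(proj(c,[.4408,.2498,.036]))
mv([[.4408,.2498,.007]],40.6)
E
```

```text
[0.4443 0.2543 0.07  ] [-179.9579    0.1175   40.7853] [  -8.0664   28.8691  -34.5725  114.0242   23.1356   44.0773 -105.4899]
[320.545  284.5704]
tr [-0.0055  0.0012  0.063 ]
dr [-0.0007  0.0021  0.0032]
```

View pics/w2.png

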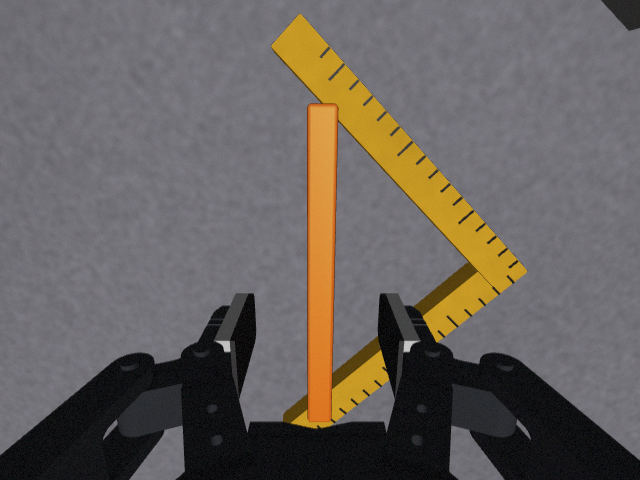

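The bar (px x≈322) lies between the open fingers (255–380), aligned. I'll descend and grip.

step_arm --translation '[[-0.003, 0.001, 0.03], [-0.005, 0.001, 0.055], [-0.005, 0.001, 0.063], [-0.005, 0.001, 0.063], [-0.005, 0.001, 0.063]]' --dr '[[0, 0, 0], [0, 0, 0], [0, 0, 0], [0, 0, 0], [0, 0, 0]]'

```text
time_s: 4.68
tcp_pos: [0.4426, 0.2512, 0.0087]
tcp_rot: [180.0, -0.1, 40.8]
wrist_force: [0.1, -0.4, -0.8]
finger_gap: 0.599
grasp_force: 0.0
```

step_arm --translation '[[0, 0, 0], [0, 0, 0], [0, 0, 0], [0, 0, 0], [0, 0, 0]]' --dr '[[0, 0, 0], [0, 0, 0], [0, 0, 0], [0, 0, 0], [0, 0, 0]]' --fingers -1 --grip_force 60

```text
time_s: 5.3
tcp_pos: [0.442, 0.2507, 0.0079]
tcp_rot: [180.0, -0.0, 40.8]
wrist_force: [-1.1, -1.4, 6.5]
finger_gap: 0.153
grasp_force: 59.6
```

```bash
python3 - <<'E'
from h import *
t=cam('top'); o=env.get_obs(); print(o['tcp_pos'],o['tcp_rot'],o['wrist_force'],o['finger_gap'],o['grasp_force'],o['qpos'])
t['color']=cv2.imread('pics/top0.png')
# beam / post line fits from top0
h=cv2.cvtColor(t['color'],cv2.COLOR_BGR2HSV)
m=mask(t,(105,120,50),(125,255,255)); m[:, 380:]=0; m[:, :300]=0; m[:170]=0
b=blobs(m,1)[0]; P=cv2.boxPoints(cv2.minAreaRect(b)); print('beam',[atz(t,p,.03)[:2] for p in P])
g=t['color'].astype(int); m=((g.min(2)>170)*255).astype(np.uint8); m[:,385:]=0; m[:,:250]=0; m[:145]=0; m[200:]=0
b=blobs(m,1)[0]; P=cv2.boxPoints(cv2.minAreaRect(b)); print('post',P.tolist(),[atz(t,p,.03)[:2] for p in P])
c=cv2.resize(t['color'][140:290,240:400],None,fx=4,fy=4,interpolation=cv2.INTER_CUBIC); cv2.imwrite('pics/crop.png',c)
E
```

```text
[0.442  0.2507 0.0079] [179.9728  -0.041   40.7736] [-1.3896 -0.5061  5.1371] 0.15335025925805065 59.56254422664642 [ -11.1849   33.9802  -30.5835  116.6175   28.4734   36.6795 -110.0147]
beam [array([ 0.5141, -0.0384]), array([ 0.7283, -0.1144]), array([ 0.7168, -0.1462]), array([ 0.503 , -0.0696])]
post [[261.4506530761719, 163.9476318359375], [265.4165344238281, 149.88671875], [350.0669860839844, 173.76248168945312], [346.1011047363281, 187.82339477539062]] [array([0.7904, 0.1062]), array([0.8285, 0.097 ]), array([ 0.7684, -0.1257]), array([ 0.7307, -0.1157])]
```

View pics/crop.png

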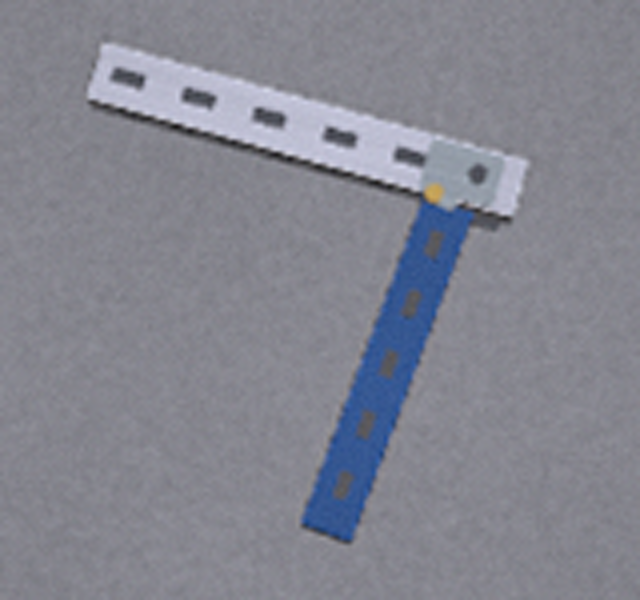

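The crop shows the post's inner face from (90,100) to (425,195) and the brass pin at (434,192), with the beam closed by about 4.4°. That puts the frame corner at (0.731,-0.1155) with yaw -15.1°, so the seated grip is at (0.673,-0.0145) with tool yaw about 30°. I'll lift and go round the tray.

step_arm --translation '[[0, 0, -0.02], [-0.028, 0.047, -0.02], [-0.056, 0.094, -0.02], [-0.084, 0.14, -0.02], [-0.084, 0.14, -0.02]]' --dr '[[0, 0, 0], [0, 0, 0], [0, 0, 0.06], [0, 0, 0.12], [0, 0, 0.189]]' --grip_force 80

```text
time_s: 5.98
tcp_pos: [0.4695, 0.0838, 0.0267]
tcp_rot: [179.9, 0.2, 29.4]
wrist_force: [-0.2, 1.2, -3.1]
finger_gap: 0.15
grasp_force: 78.6
```

```bash
python3 - <<'E'
from h import *
o=env.get_obs(); print(o['tcp_pos'],o['tcp_rot'],o['wrist_force'],o['finger_gap'],o['qpos'])
mv([[.6665,.039,.018]],29.94)
E
```

```text
[0.4695 0.0838 0.0267] [179.8925   0.1672  29.3665] [-0.1735  1.2049 -3.0673] 0.14960782215955537 [  7.4033  29.4956 -29.2019 120.3271  24.3442  36.0412 -99.3029]
tr [0.1497 0.1356 0.0085]
dr [ 0.0019  0.0029 -0.01  ]
```

step_arm --translation '[[0.036, 0.035, 0], [0.073, 0.071, 0], [0.109, 0.106, 0], [0.145, 0.141, 0], [0.145, 0.141, 0.0]]' --dr '[[0, 0, 0], [0, 0, 0], [0, 0, 0], [0, 0, 0], [0, 0, 0]]'

```text
time_s: 6.6
tcp_pos: [0.6683, 0.0377, 0.0264]
tcp_rot: [180.0, -0.1, 29.7]
wrist_force: [-0.8, -0.0, -3.8]
finger_gap: 0.152
grasp_force: 78.8
```

step_arm --translation '[[0, 0, 0.005], [0, 0, 0.01], [0, 0, 0.015], [0, 0, 0.018], [0, 0, 0.018]]' --dr '[[0, 0, 0], [0, 0, 0], [0, 0, 0], [0, 0, 0], [0, 0, 0]]'

```text
time_s: 7.22
tcp_pos: [0.6652, 0.04, 0.0091]
tcp_rot: [-180.0, 0.0, 30.0]
wrist_force: [-0.1, -0.7, -3.2]
finger_gap: 0.146
grasp_force: 78.8
```

```bash
python3 - <<'E'
from h import *
c=cam('wrist'); o=env.get_obs(); print(o['tcp_pos'],o['tcp_rot'],o['wrist_force'],o['finger_gap'],o['qpos'])
cv2.imwrite('pics/w3.png',c['color']); np.savez('w3.npz',K=c['K'],R=c['R'],t=c['t'])
t=cam('top'); cv2.imwrite('pics/t3.png',t['color'])
E
```

```text
[0.6654 0.04   0.0093] [179.9986   0.0067  29.9614] [ 0.0805 -0.2142 -3.1362] 0.14552212626886837 [ 10.3747  44.2369 -27.0507  93.5315  25.1174  48.3809 -87.056 ]
```

View pics/w3.png

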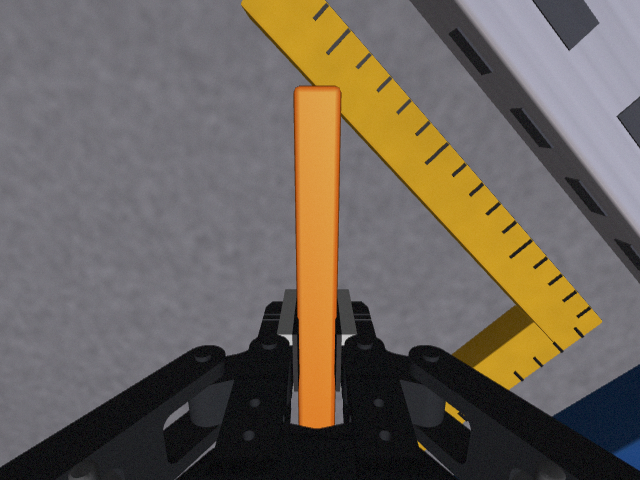

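The bar is held centred and upright (px x≈318); the yellow leg's outer edge runs nearly parallel to the post face, and the beam shows at bottom right. I'll measure the angle and gap.

```bash
cat > meas.py <<'E'
from h import *
def meas(c):
    h=cv2.cvtColor(c['color'],cv2.COLOR_BGR2HSV)
    ym=cv2.inRange(h,(20,150,60),(27,255,255))
    g=c['color'].astype(int); out={}
    E=[];Pp=[]
    for y in range(30,310,3):
        xs=np.where(ym[y])[0]
        if len(xs): E.append((xs.max()+.5,y))
    for y in range(10,240,3):
        x0=[e[0] for e in E if abs(e[1]-y)<3]
        row=g[y].min(1); xs=np.where(row>150)[0]
        if len(xs) and xs.min()<636: Pp.append((xs.min()-.5,y))
    def fit(P,z):
        W=np.array([atz(c,p,z)[:2] for p in P])
        for _ in range(5):
            m=W.mean(0); v=np.linalg.svd(W-m)[2][0]; r=(W-m)@np.array([-v[1],v[0]]); W=W[abs(r)<max(.0006,1.5*r.std())]
        v=v*np.sign(v[1]); return m,v,len(W)
    a=fit(E,.016); b=fit(Pp,.03)
    n=np.array([b[1][1],-b[1][0]])
    print('leg ang',np.degrees(np.arctan2(a[1][1],a[1][0])),a[2],'post ang',np.degrees(np.arctan2(b[1][1],b[1][0])),b[2],'gap mm',1e3*(b[0]-a[0])@n)
    print(a[0],b[0])
E
python3 - <<'E'
from meas import *
d=np.load('w3.npz'); c=dict(K=d['K'],R=d['R'],t=d['t'],color=cv2.imread('pics/w3.png')); meas(c)
E
```

```text
leg ang 74.84410560629593 91 post ang 74.80415960885175 73 gap mm 24.15379617436025
[0.7428 0.0202] [0.7664 0.0149]
```

step_arm --translation '[[0.003, 0.003, 0.0015], [0.006, 0.006, 0.0015], [0.01, 0.01, 0.0015], [0.014, 0.014, 0.0015], [0.016, 0.016, 0.0015]]' --dr '[[0, 0, 0], [0, 0, 0], [0, 0, 0], [0, 0, 0], [0, 0, 0]]'

```text
time_s: 7.95
tcp_pos: [0.6877, 0.0341, 0.008]
tcp_rot: [-180.0, -0.0, 29.9]
wrist_force: [-3.3, 0.4, 3.6]
finger_gap: 0.151
grasp_force: 79.8
```

step_arm --translation '[[0, 0, 0], [0, 0, 0], [0, 0, 0], [0, 0, 0], [0, 0, 0]]' --dr '[[0, 0, 0], [0, 0, 0], [0, 0, 0], [0, 0, 0], [0, 0, 0]]'

```text
time_s: 8.57
tcp_pos: [0.6879, 0.034, 0.008]
tcp_rot: [180.0, -0.1, 30.0]
wrist_force: [2.4, -0.3, 1.9]
finger_gap: 0.15
grasp_force: 79.5
```

```bash
python3 - <<'E'
from meas import *
c=cam('wrist'); o=env.get_obs(); print(o['tcp_pos'],o['tcp_rot'],o['wrist_force'],o['ft_torque'])
meas(c); cv2.imwrite('pics/w4.png',c['color'])
E
```

```text
[0.6879 0.0341 0.0081] [179.9712  -0.0591  29.9518] [1.5221 0.354  1.7284] [ 0.0629 -0.4627 -0.0111]
leg ang 74.90316725760209 91 post ang 74.7063583617923 77 gap mm 1.1725385131639703
[0.7651 0.0136] [0.7721 0.0347]
```

step_arm --translation '[[-0.007, 0.007, 0], [-0.014, 0.014, 0], [-0.02, 0.02, 0], [-0.026, 0.026, 0], [-0.029, 0.029, 0]]' --dr '[[0, 0, 0], [0, 0, 0], [0, 0, 0], [0, 0, 0], [0, 0, 0]]'

```text
time_s: 9.25
tcp_pos: [0.6768, -0.0056, 0.008]
tcp_rot: [-180.0, -0.1, 29.9]
wrist_force: [1.0, 5.7, 4.2]
finger_gap: 0.154
grasp_force: 79.9
```

step_arm --translation '[[0.0005, 0.0005, 0], [0.001, 0.001, 0], [0.0015, 0.0015, 0], [0.0015, 0.0015, 0], [0.0015, 0.0015, 0]]' --dr '[[0, 0, 0], [0, 0, 0], [0, 0, 0], [0, 0, 0], [0, 0, 0]]'

```text
time_s: 9.88
tcp_pos: [0.6769, -0.0062, 0.008]
tcp_rot: [-179.9, 0.2, 29.9]
wrist_force: [-5.8, 3.2, 11.1]
finger_gap: 0.147
grasp_force: 81.0
```

```bash
python3 - <<'E'
from meas import *
c=cam('wrist'); o=env.get_obs(); print(o['tcp_pos'],o['tcp_rot'],o['wrist_force'],o['ft_torque'])
meas(c); cv2.imwrite('pics/w5.png',c['color'])
E
```

```text
[ 0.6769 -0.0062  0.008 ] [-179.9176    0.1839   29.9312] [-7.1432  2.9676 10.1678] [ 0.7389  1.1896 -0.2928]
leg ang 74.6670142686659 93 post ang 74.77961116621404 77 gap mm 1.2575979469792333
[ 0.7541 -0.0269] [ 0.7612 -0.0056]
```

View pics/w5.png

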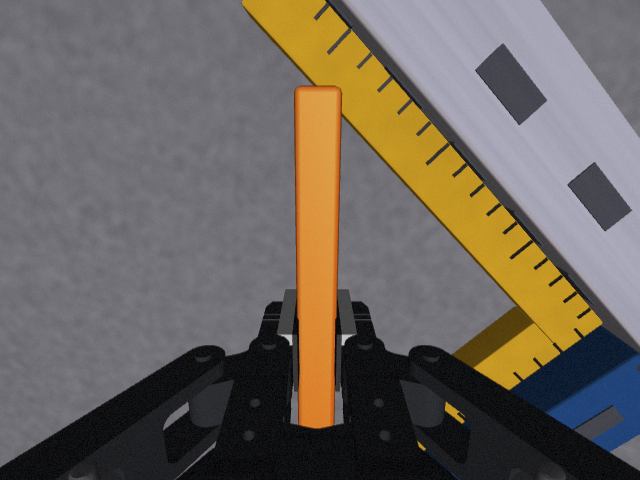

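The leg's edge now meets the post face along its whole length (px (340,0)–(600,325)), with 7.7 N on the post. Next I slide along the post towards the beam.

step_arm --translation '[[-0.0015, 0.0015, -0.0005], [-0.003, 0.003, -0.0005], [-0.0045, 0.0045, -0.0005], [-0.006, 0.006, -0.0005], [-0.006, 0.006, -0.0005]]' --dr '[[0, 0, 0], [0, 0, 0], [0, 0, 0], [0, 0, 0], [0, 0, 0]]'

```text
time_s: 10.55
tcp_pos: [0.6755, -0.0135, 0.008]
tcp_rot: [-179.9, 0.1, 30.0]
wrist_force: [-2.3, 4.1, 4.8]
finger_gap: 0.147
grasp_force: 79.9
```

```bash
cat > st.py <<'E'
from meas import *
c=cam('wrist'); o=env.get_obs(); print(o['time_s'],o['tcp_pos'],o['tcp_rot'],o['wrist_force'],o['ft_torque'])
F=o['wrist_force']; a=np.radians(-15.1); print('F post x,y',F[0]*np.cos(a)+F[1]*np.sin(a),-F[0]*np.sin(a)+F[1]*np.cos(a))
d=o['tcp_pos'][:2]-np.array([.731,-.1155]); print('tcp in post',d[0]*np.cos(a)+d[1]*np.sin(a),-d[0]*np.sin(a)+d[1]*np.cos(a))
meas(c); cv2.imwrite('pics/now.png',c['color'])
E
python3 st.py
```

```text
10.6 [ 0.6756 -0.0135  0.0081] [-179.9088    0.0586   30.005 ] [-1.5223  5.8843  4.6144] [1.1426 0.226  0.1651]
F post x,y -3.0025901612437202 5.284538092688462
tcp in post -0.0800735656508206 0.08399051930507795
leg ang 75.01852246565744 87 post ang 74.803965200068 77 gap mm 0.8651186037490426
[ 0.7526 -0.0338] [ 0.7594 -0.0122]
```

step_arm --translation '[[0, 0.0005, 0], [-0.0003, 0.001, 0], [-0.0006, 0.0016, 0], [-0.0006, 0.0016, 0], [-0.0006, 0.0016, 0]]' --dr '[[0, 0, 0], [0, 0, 0], [0, 0, 0], [0, 0, 0], [0, 0, 0]]'

```text
time_s: 11.22
tcp_pos: [0.6756, -0.0137, 0.0081]
tcp_rot: [-179.8, 0.0, 30.1]
wrist_force: [-3.0, 7.6, 5.4]
finger_gap: 0.15
grasp_force: 80.0
```

```bash
python3 st.py
```

```text
11.275 [ 0.6756 -0.0137  0.0081] [-179.8258    0.0364   30.0641] [-2.3574  7.9656  4.6096] [1.589  0.3424 0.1028]
F post x,y -4.351059368562587 7.076482585357239
tcp in post -0.08001494855921594 0.08383460799672802
leg ang 75.0206668873161 87 post ang 74.76603749121483 77 gap mm 0.8264743295583274
[ 0.7527 -0.0339] [ 0.7594 -0.0123]
```

step_arm --translation '[[-0.0003, 0.001, -0.0005], [-0.0007, 0.002, -0.0005], [-0.001, 0.003, -0.0005], [-0.001, 0.003, -0.0005], [-0.001, 0.003, -0.0005]]' --dr '[[0, 0, 0], [0, 0, 0], [0, 0, 0], [0, 0, 0], [0, 0, 0]]'

```text
time_s: 11.9
tcp_pos: [0.6754, -0.0138, 0.0082]
tcp_rot: [-179.6, 0.0, 30.2]
wrist_force: [-4.6, 13.7, 3.5]
finger_gap: 0.15
grasp_force: 80.0
```

```bash
python3 st.py; python3 - <<'E'
from h import *
t=cam('top'); s=cam('side')
a=cv2.resize(t['color'][140:290,240:400],None,fx=2.5,fy=2.5,interpolation=cv2.INTER_CUBIC)
b=cv2.resize(s['color'][215:335,210:390],None,fx=3.1,fy=3.1,interpolation=cv2.INTER_CUBIC)[:375,:400]
w_=cv2.imread('pics/now.png')[180:480,300:640]
H=max(a.shape[0],w_.shape[0]); im=np.zeros((375,400+340,3),np.uint8); im[:a.shape[0],:400]=a; im[:300,400:]=w_
cv2.imwrite('pics/comb.png',im)
m=mask(t,(105,120,50),(125,255,255)); m[:,380:]=0; m[:,:270]=0; m[:170]=0
b=blobs(m,1)[0]; P=cv2.boxPoints(cv2.minAreaRect(b)); print('beam',cv2.contourArea(b),[atz(t,p,.03)[:2] for p in P])
E
```

```text
11.95 [ 0.6754 -0.0139  0.0082] [-179.6371    0.0182   30.175 ] [-3.8624 13.3434  3.4399] [2.6265 0.6645 0.0091]
F post x,y -7.205091877586767 11.876555689120309
tcp in post -0.08016170218833461 0.0836289130180038
leg ang 75.09874100666153 88 post ang 74.75077480521188 77 gap mm 0.9095048964584302
[ 0.7526 -0.0337] [ 0.7594 -0.0125]
beam 190.5 [array([ 0.6702, -0.102 ]), array([ 0.727 , -0.1153]), array([ 0.7197, -0.146 ]), array([ 0.663 , -0.1325])]
```

View pics/comb.png

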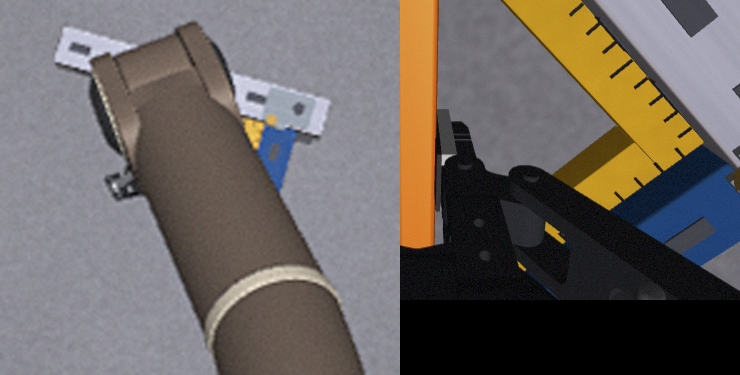

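The square has seated: the beam has swung out and the TCP no longer moves in y. But the push is uneven (12 N on the beam, 7 N on the post) and turns the square slightly (~0.2°). I'll push more onto the post.

step_arm --translation '[[0.001, 0.0008, 0], [0.002, 0.0016, 0], [0.003, 0.0024, 0], [0.004, 0.003, 0], [0.004, 0.003, 0]]' --dr '[[0, 0, 0.001], [0, 0, 0.002], [0, 0, 0.003], [0, 0, 0.004], [0, 0, 0.004]]'

```text
time_s: 12.68
tcp_pos: [0.6755, -0.0138, 0.0081]
tcp_rot: [-179.4, 0.5, 30.0]
wrist_force: [-23.5, 13.4, 18.4]
finger_gap: 0.151
grasp_force: 81.8
```

```bash
python3 st.py
```

```text
12.725 [ 0.6755 -0.0138  0.0081] [-179.4131    0.5135   30.0171] [-22.3523  13.8732  17.9781] [2.7216 3.8122 0.1121]
F post x,y -25.1945708961031 7.571346658702605
tcp in post -0.08010628795693733 0.08373978913983682
leg ang 75.04452398885739 86 post ang 74.74190621618858 77 gap mm 0.8455893775897554
[ 0.7528 -0.0332] [ 0.7594 -0.0123]
```

```bash
python3 - <<'E'
from h import *
s=cam('side'); t=cam('top'); cv2.imwrite('pics/s6.png',s['color']); cv2.imwrite('pics/t6.png',t['color'])
b=cv2.resize(s['color'][190:340,200:400],None,fx=4,fy=4,interpolation=cv2.INTER_CUBIC)
cv2.imwrite('pics/s6c.png',b)
E
```

```text
(no output)
```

View pics/s6c.png

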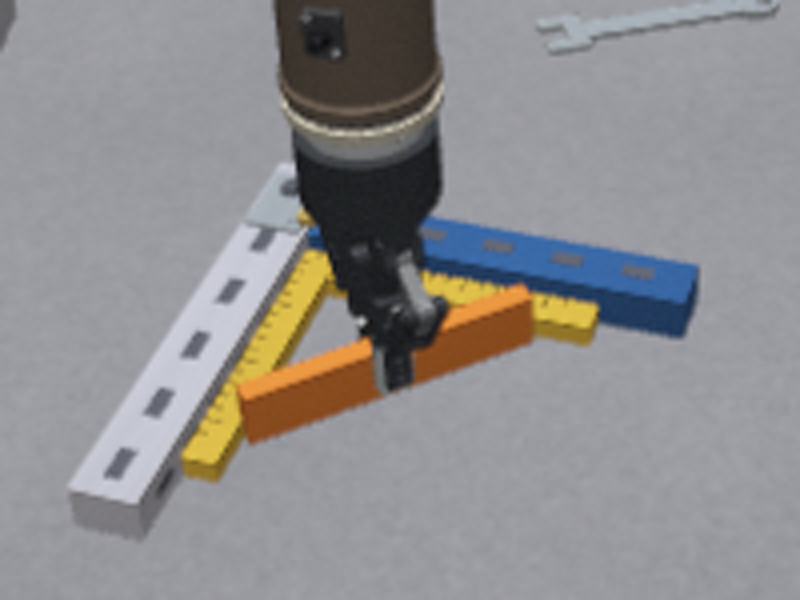

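The side view shows both legs flush: the yellow leg along the post (215,460)–(320,250) and the other along the beam up to (600,320). I'll measure the beam-to-post angle from the edges in this view.

```bash
cat > ang.py <<'E'
from h import *
def lf(c,P,z):
    W=np.array([atz(c,p,z)[:2] for p in P])
    for _ in range(6):
        m=W.mean(0); v=np.linalg.svd(W-m)[2][0]; r=(W-m)@np.array([-v[1],v[0]]); W=W[abs(r)<max(.0008,1.5*r.std())]
    v=v*np.sign(v[1]); return np.degrees(np.arctan2(v[1],v[0])),len(W),r.std()*1e3
def ang(s,b0,b1,p0,p1):
    G=s['color'].astype(float)
    # beam: columns b0..b1: outer top edge (first blue row) & face edge (max drop of blue value)
    hs=cv2.cvtColor(s['color'],cv2.COLOR_BGR2HSV); m=cv2.inRange(hs,(105,110,40),(125,255,255))
    O=[];I=[]
    for x in range(b0,b1):
        ys=np.where(m[190:300,x])[0]+190
        col=G[:,x,0]-G[:,x,2]  # blueness
        y0=ys.min(); a,b=col[y0-1],col[y0]; 
        lo=col[y0-6:y0-3].mean(); hi=np.median(col[y0+2:y0+6]); h=(lo+hi)/2
        k=next(k for k in range(y0-4,y0+5) if col[k]<h<=col[k+1]); O.append((x,k+(h-col[k])/(col[k+1]-col[k])))
        v=G[:,x,0]; hi=v[y0+3]; d=v[y0+3:y0+18]; j=np.argmin(np.diff(d)); q=np.diff(d)[max(j-1,0):j+2]; I.append((x,y0+3+max(j-1,0)+.5+(q*np.arange(len(q))).sum()/q.sum()))
    # post: rows: inner top edge, bright->dark going right ; outer edge dark->bright
    A=[];B=[]
    for y in range(p0,p1):
        v=G[y].min(1); xs=np.where(v[205:300]>170)[0]+205
        if len(xs)<4: continue
        for L,x,sg in ((B,xs.min(),-1),(A,xs.max(),1)):
            seg=v[x-3:x+4]; dd=np.abs(np.diff(seg)); L.append((x-3+.5+(dd*np.arange(6)).sum()/dd.sum(),y))
    r=[lf(s,X,.03) for X in (O,I,A,B)]
    print('beam outer,inner',r[0],r[1],'post inner,outer',r[2],r[3]); return O,I,A,B
if __name__=='__main__':
    s=cam('side')
    for f in ('side0','s6'):
        s['color']=cv2.imread(f'pics/{f}.png')
        print(f); O,I,A,B=ang(s,*( (292,365) if f=='side0' else (310,371)),258,308)
    t=cam('top')
E
python3 ang.py
```

```text
side0
beam outer,inner (np.float64(160.47627198753523), 41, np.float64(0.37285275300931375)) (np.float64(160.3583530616275), 73, np.float64(0.3426198913182605)) post inner,outer (np.float64(74.93923775484295), 50, np.float64(0.28648090064786647)) (np.float64(75.14299650107877), 50, np.float64(0.22491776296221339))
s6
beam outer,inner (np.float64(165.07849848587193), 35, np.float64(0.36232071050748127)) (np.float64(165.1608958945491), 60, np.float64(0.38222116294717723)) post inner,outer (np.float64(74.98587172934782), 46, np.float64(0.29102117773126945)) (np.float64(75.12800883361456), 50, np.float64(0.21946155077275808))
```

The beam is at 165.1° and the post at 75.05°, so the corner is square to about 0.1°. I'll hold briefly to check that it's steady.

step_arm --translation '[[-0.0007, -0.0003, -0.0003], [-0.0012, -0.0004, -0.0005], [-0.0012, -0.0004, -0.0005], [-0.0012, -0.0004, -0.0005], [-0.0012, -0.0004, -0.0005]]' --dr '[[0, 0, 0], [0, 0, 0], [0, 0, 0], [0, 0, 0], [0, 0, 0]]'

```text
time_s: 13.55
tcp_pos: [0.6755, -0.0138, 0.0082]
tcp_rot: [-179.4, 0.4, 30.0]
wrist_force: [-15.1, 15.9, 11.6]
finger_gap: 0.148
grasp_force: 80.9
```

```bash
python3 st.py; python3 - <<'E'
from ang import *
s=cam('side'); ang(s,310,371,258,308)
E
```

```text
13.6 [ 0.6755 -0.0138  0.0082] [-179.4432    0.3672   30.0182] [-16.4538  14.9512  11.1837] [2.7646 2.7102 0.159 ]
F post x,y -19.78058755311698 10.148689576465443
tcp in post -0.08006234973346359 0.083768072045539
leg ang 75.02466780748392 87 post ang 74.73354955542693 77 gap mm 0.8248375948146798
[ 0.7527 -0.0338] [ 0.7594 -0.0123]
beam outer,inner (np.float64(165.07851811118124), 34, np.float64(0.33711918069786817)) (np.float64(165.23207322042785), 61, np.float64(0.3873243972382402)) post inner,outer (np.float64(74.97910837006464), 47, np.float64(0.2888445536143309)) (np.float64(75.15540308655511), 50, np.float64(0.2249733618054536))
```

It's steady, with 20 N on the post and 10 N on the beam. Handing in.

```bash
python3 -c "
from station import env
print(env.job_done())"
```

```text
the job is handed in; nothing more can be done
None
```

The job is handed in: the square is seated in the inside corner and still gripped, pressing about 20 N on the post and 10 N on the beam, with the beam square to the post to about 0.1° as measured in the side view.

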